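# Let the stock lift down to the shelf by its pawl

## Task

Lift the pawl of the stock lift's winch by its black ball knob so that the loaded deck sinks slowly under its own weight and the crank turns back, without forcing it down. When the deck is level with the white shelf board beside it, let the pawl drop back into the ratchet wheel so that it holds the load there, and leave everything released. The jars must stay standing on the deck, and nothing else may be pushed about.

Things in the scene. Friction and masses are not known exactly. Their poses are not given: they have to be found in the camera images.
- pawl_knob (a point): Centre of the black ball knob (26 mm across) on a stem above the nose of the pawl, a 12 mm thick dark steel bar on top of the toothed ratchet wheel (100 mm across) on the winch's far (+x) face. Engaged, the ball is 257 mm above the table and 30 mm above the pawl. Pinch it from above, any way round; lifting takes 5 to 12 N; let go, the pawl falls back by its weight. Axes: x along the pivot, z up.
- pawl_pivot (a point): Point on the pawl's pivot, fixed to the lift's frame, in the middle of the pawl's thickness. Axes are the frame's: z up, x along the level pivot axis, y from the pivot towards the nose. The ball centre lies 73 mm along +y and 14 mm above it when the pawl is engaged and swings upward about it.
- pawl (a joint): Angle of the pawl in rad: 0 fully dropped between two teeth (engaged), growing as the knob is lifted (0.1 rad = about 7 mm); free of the teeth above about 0.1, stop at 0.7. 0.3 rad (knob about 21 mm up) clears the teeth well.
- lift (a joint): How far the deck has come down from its start, in m (0 to 0.13, the bottom stop). With the pawl held up the deck sinks by itself at 10 to 22 mm/s, braked by a damper. The pawl can hold it only at steps of 7.85 mm (0, 0.00785, 0.0157, ...): once dropped it catches at the next step below. Too low can be put right by winding the crank back.
- crank (a joint): Angle of the crank shaft in rad, 0 at the start, growing as the deck sinks (one turn = 126 mm of deck, one tooth = 0.393 rad). Crank arm 70 mm long with a black handle 22 mm thick, 45 mm long, on the near (-x) face of the winch; the shaft is level, 170 mm above the table, 80 mm to the +y side of the pawl pivot.
- deck_edge (a point): Middle of the deck's edge next to the shelf, on the deck's top surface. The deck is a bare steel plate 220 x 200 x 10 mm between the winch and the shelf, its top 270 mm above the table at the start. Axes: z up, x and y those of the lift's frame.
- shelf_edge (a point): Middle of the white shelf board's edge next to the deck, on its top surface; the board (240 x 190 x 18 mm) is fixed to two slotted uprights 20 mm beyond the deck, and its height differs from one start to the next (160 to 215 mm above the table). Axes: z up, x and y those of the lift's frame.
- jar_a: One of three filled amber jars (62 mm across, 90 mm tall, 0.25 to 0.45 kg) standing loose on the deck; origin at the centre of its underside, z up along the jar.
- jar_b: One of three filled amber jars (62 mm across, 90 mm tall, 0.25 to 0.45 kg) standing loose on the deck; origin at the centre of its underside, z up along the jar.
- jar_c: One of three filled amber jars (62 mm across, 90 mm tall, 0.25 to 0.45 kg) standing loose on the deck; origin at the centre of its underside, z up along the jar.
- shelf_jar_a: Bystander: clear jar 62 mm across, 90 mm tall, standing on the shelf board; origin under its centre.
- shelf_jar_b: Bystander: wide clear jar 72 mm across, 75 mm tall, standing on the shelf board; origin under its centre.
- can: Bystander: steel can 74 mm across, 60 mm tall, on the table beyond the winch; origin under its centre.
- squeeze: Bystander: white squeeze bottle 64 mm across, 170 mm tall, on the table beyond the lift; origin under its centre.
- tub: Bystander: white lidded tub 106 mm across, 70 mm tall, on the table to the +y side of the winch; origin under its centre.
- carton: Bystander: small cardboard carton 110 x 70 x 50 mm on the table beyond the lift; origin under its centre.
- screwdriver: Bystander: screwdriver lying on the table to the +y side of the winch.

How it is judged:
By the outcome, as a careful person would: the job done as asked, in the order asked, and still so for the second after the job is handed in, with the robot touching nothing.
It also fails if it takes over 45 s, if anything falls off the work surface, if the arm or the gripper's body presses on something with over 40 N, if the wrist force passes 120 N, or if a joint passes its speed limit or range.

## Robot

A 7-joint arm with a two-finger parallel gripper is mounted at the origin on the work surface. World frame = base frame: x ahead of the robot, y to its left, z up, the work surface at z = 0. Lengths are in m, angles in rad, forces in N, time in s.
With the tool pointing down it reaches from about 0.4 to 0.85 m from the base axis. Payload 6.9 kg.
Tool frame: the origin (TCP) lies midway between the tips of the shut fingers; the grasp point (between the pads) lies 19 mm behind it; z points along the fingers, y is the direction in which the jaws open and shut (so a half turn about z gives the same grasp; the last joint's range is limited). The gripper opens to 85 mm and grips with 20 to 120 N. Pads are 22 mm wide; open, the fingers measure 114 mm over their backs; the gripper's body (76 mm by 85 mm) begins 54 mm behind the grasp point. The pads swing forward as they close: fully open they stand 13 mm farther back than shut.
Start: joints at [-1.052, 0.507, -0.238, 1.5, 0.126, 1.149, -0.155], TCP at [0.251, 0.572, 0.231] pointing down, gripper open.
Joint ranges: [-3.08, 3.08], [-0.24, 2.05], [-1.43, 1.35], [0, 2.5], [-1.52, 4.66], [0.17, 1.96], [-2.89, 2.89]. Speed limits (rad/s): [2.39, 2.39, 3.14, 3.14, 3.14, 3.14, 3.14].

## Interface

Orientations are given as a unit quaternion [x, y, z, w].
In Python, from workcell import arm, kinematics, snapshot gives the robot as it stands. Calls block until the motion is done:
- arm.movep(position, orientation): joint-space move of the TCP to a pose.
- arm.movel(position, frame=None, vel=0.15, stop_force=None): straight line of the TCP; frame=None keeps the orientation; vel is the mean speed in m/s. With stop_force (N) it stops when the force on the tool has changed by that much, and returns True; else False.
- arm.set_joints(angles): joint-space move.
- arm.move_gripper(opening): finger opening in m; the grip force is fixed at half the most; returns when the fingers have stopped.
- arm.pause(seconds).
- kinematics.inverse_kinematics(position, orientation): joint angles nearest the present ones, or None.
- snapshot(name): name is "scene" or "top" or "wrist"; returns a dict with "img" (480x640x3 uint8, red, green, blue), "fx", "fy", "cx", "cy" (pixels), "D" ([k1, k2, p1, p2, k3] as OpenCV has them; the pictures are not rectified), "rvec" (rotation vector, rad) and "tvec" (3), from world to camera coordinates, as OpenCV has them; the wrist camera has in their place "tool_from_camera" (4x4, takes a point from camera to tool coordinates, whose origin is the TCP and whose axes are the flange's). Camera axes: x right, y down, z forward; pixel columns grow to the right and rows downward; lengths in m; the calibration is good to about 2 mm. A picture is of the moment at which its call begins: read the wrist's pose just before it. There is no depth.
A pose or a line that the arm cannot do raises arm.MotionError and nothing moves.
- arm.finish_job(): hands the job in, once; it reports no verdict.
Readings, each from a call of its own:
- arm.read_time(): time.
- arm.read_joint_positions(): joint angles.
- arm.read_joint_velocities(): joint speeds.
- arm.read_effort(): joint torques, N m.
- arm.read_tool_pos(): TCP position.
- arm.read_eef_rot(): TCP orientation.
- arm.read_force(): force on the tool from outside, world axes, zero at the start.
- arm.read_ft_torque(): the same for the moment, N m.
- arm.read_finger_gap(): finger opening in m.
Only numpy, scipy, OpenCV 4.12 (cv2) and the standard library are available. Lean on these libraries where they do the work, as an engineer would, in place of code of your own. Each camera call takes 0.05 s, during which the arm holds its last target.

## Working session

There is one attempt and no reset: what is moved stays moved. The work goes in short steps, each a Python script; the robot and the scene stay as the last script left them, time stands still between calls to the robot, and variables do not carry over. Pictures are saved under pics/ and viewed, and the job is handed in when it is done.

```bash
mkdir -p pics; ls; python3 - <<'E'
from workcell import arm, snapshot
import cv2,pickle
for n in("scene","top","wrist"):
    s=snapshot(n); cv2.imwrite(f"pics/{n}0.png",s["img"][:,:,::-1]); pickle.dump(s,open(f"{n}0.pkl","wb"))
    print(n,{k:v for k,v in s.items() if k!="img"})
print(arm.read_time(),arm.read_tool_pos(),arm.read_eef_rot())
E
```

```text
pics
scene {'fx': 433.72976789111556, 'fy': 433.72976789111556, 'cx': 326.31368520687204, 'cy': 242.92674072161245, 'D': array([-0.04580098,  0.        ,  0.        ,  0.        ,  0.        ]), 'rvec': array([ 2.12340144,  1.4835048 , -0.47345163]), 'tvec': array([-0.25159019, -0.2991964 ,  1.58915458])}
top {'fx': 470.60778618047965, 'fy': 470.60778618047965, 'cx': 320.13872508164246, 'cy': 241.39508314814128, 'D': array([-0.0700902,  0.       ,  0.       ,  0.       ,  0.       ]), 'rvec': array([ 2.13930611, -2.11931002,  0.17946969]), 'tvec': array([0.04974809, 0.59107921, 1.10193206])}
wrist {'fx': 358.1067859552995, 'fy': 358.1067859552995, 'cx': 324.8470950851262, 'cy': 240.3767692956955, 'D': array([-0.01188546,  0.        ,  0.        ,  0.        ,  0.        ]), 'tool_from_camera': array([[-6.20884915e-04, -9.57971244e-01, -2.86863573e-01,
         7.27841402e-02],
       [ 9.99999029e-01, -9.52778406e-04,  1.01738258e-03,
         3.32268896e-04],
       [-1.24794068e-03, -2.86862663e-01,  9.57970905e-01,
        -1.42529809e-01],
       [ 0.00000000e+00,  0.00000000e+00,  0.00000000e+00,
         1.00000000e+00]])}
0.15 [0.25123512 0.57186224 0.23063604] [ 2.05435009e-01  9.78670518e-01 -6.78484962e-04 -1.18359416e-04]
```

View pics/scene0.png

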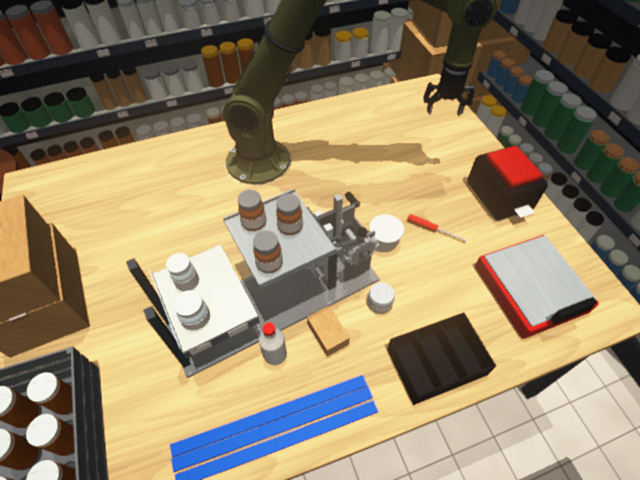

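View pics/top0.png

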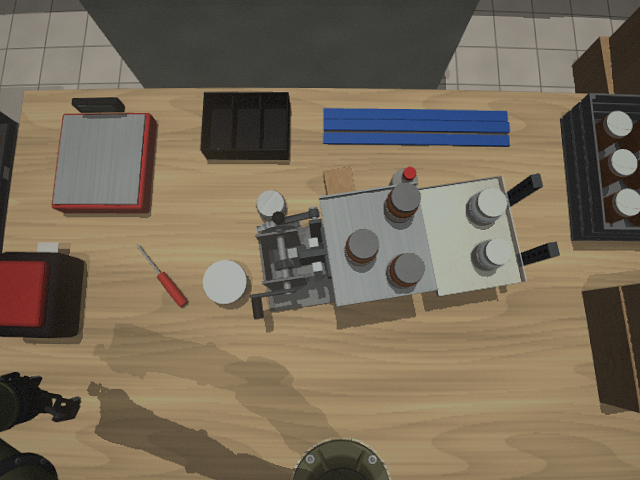

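View pics/wrist0.png

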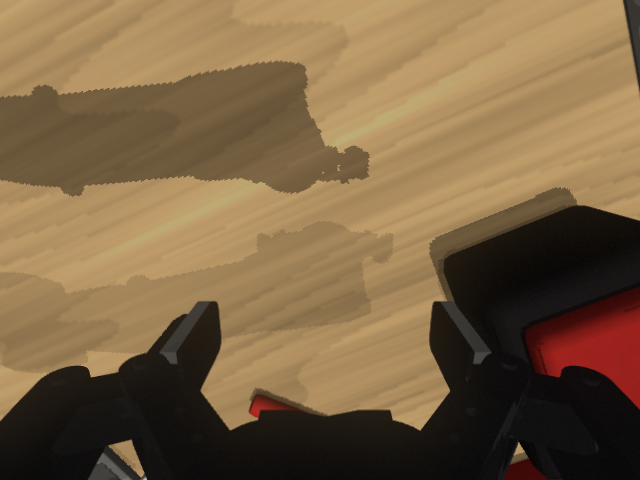

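```bash
cat > h.py <<'E'
import numpy as np,cv2,pickle
def cam(s):
    K=np.array([[s["fx"],0,s["cx"]],[0,s["fy"],s["cy"]],[0,0,1]]);R=cv2.Rodrigues(s["rvec"])[0];return K,R,np.array(s["tvec"])
def ray(s,uv):
    K,R,t=cam(s);p=cv2.undistortPoints(np.array([[uv]],float),K,s["D"])[0,0]
    d=R.T@np.array([p[0],p[1],1]);return -R.T@t,d/np.linalg.norm(d)
def onz(s,uv,z):
    o,d=ray(s,uv);return o+d*(z-o[2])/d[2]
def tri(r):
    A=0;b=0;
    for o,d in r:
        P=np.eye(3)-np.outer(d,d);A=A+P;b=b+P@o
    x=np.linalg.solve(A,b);return x,[np.linalg.norm((np.eye(3)-np.outer(d,d))@(x-o)) for o,d in r]
def proj(s,p):
    K,R,t=cam(s);return cv2.projectPoints(np.array([p],float),s["rvec"],s["tvec"],K,s["D"])[0][0,0]
def crop(s,x,y,w,h,f,name):
    im=s["img"][y:y+h,x:x+w,::-1];cv2.imwrite("pics/"+name,cv2.resize(im,None,fx=f,fy=f,interpolation=cv2.INTER_CUBIC))
L=lambda n:pickle.load(open(n+".pkl","rb"))
E
python3 -c "
from h import *
crop(L('top0'),230,180,120,150,4,'tz.png');crop(L('scene0'),300,180,100,130,4.5,'sz.png');crop(L('scene0'),120,180,220,200,3.5,'sd.png')"
```

```text
(no output)
```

View pics/tz.png

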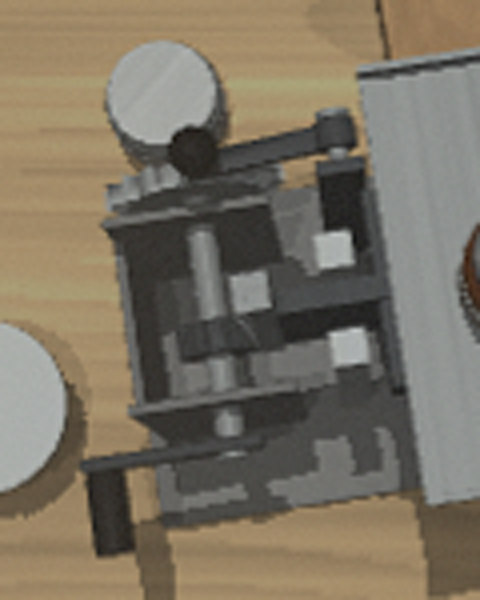

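View pics/sz.png

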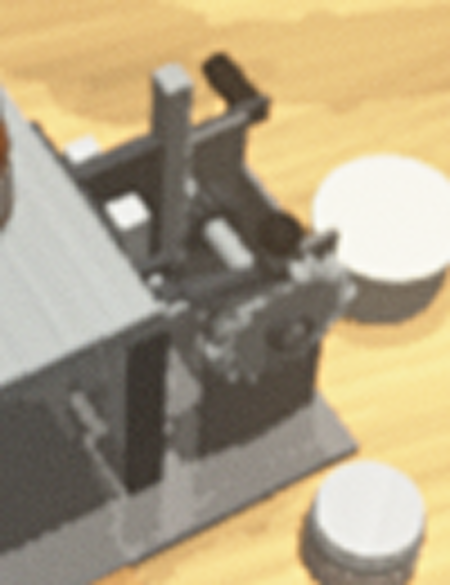

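View pics/sd.png

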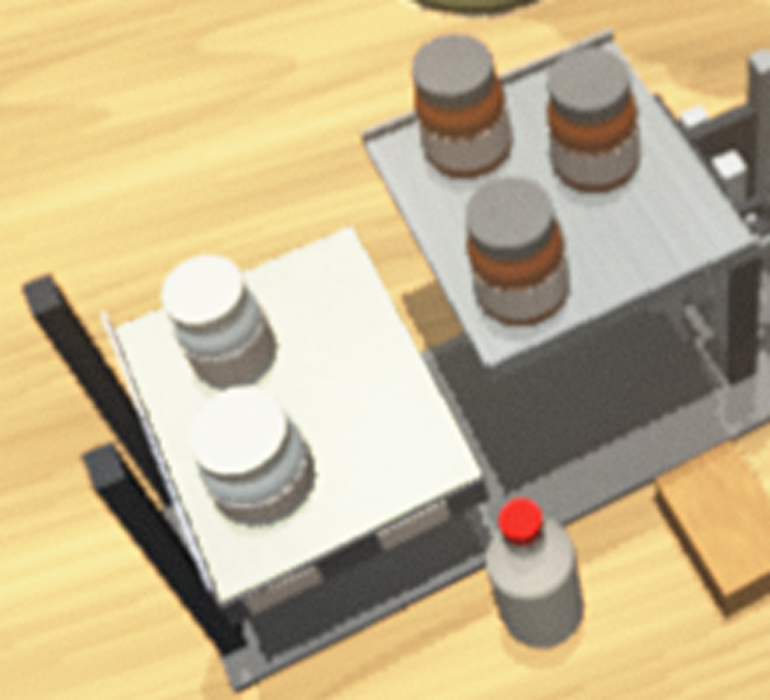

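```bash
python3 -c "
from h import *
T,S=L('top0'),L('scene0')
k,e=tri([ray(T,(278.2,217.5)),ray(S,(362.4,231.6))]);print('knob',k,e, onz(T,(278.2,217.5),.257),onz(S,(362.4,231.6),.257))
for n,a in (('post',(338,197.8)),('w1',(318,213)),('w2',(328.4,227))):
  for b in((292.5,252.5),(313,242.5),(317,266.7)): print(n,b,*tri([ray(T,b),ray(S,a)]))
# deck corners
c=lambda x,y:(x/3.5+120,y/3.5+180)
for n,p,z in(('deck -x-y',c(363,137),.27),('deck +x-y',c(492,365),.27),('deck -x+y',c(612,37),.27),('deck +x+y',c(757,245),.27)):
  q=onz(S,p,z);print(n,q,proj(T,q))
for p in(c(350,230),c(485,472)):
  for z in(.16,.19,.215): q=onz(S,p,z);print(z,q,proj(T,q))
crop(T,400,150,180,160,4.4,'tsh.png')
"
```

```text
knob [0.60315683 0.14045535 0.25806995] [np.float64(0.0009013599448072695), np.float64(0.0009013599448074152)] [0.60311628 0.13969125 0.257     ] [0.60259312 0.14174677 0.257     ]
post (292.5, 252.5) [0.52331473 0.10566789 0.31319204] [np.float64(1.82780066178747e-05), np.float64(1.8278006617800505e-05)]
post (313, 242.5) [0.54272213 0.08122726 0.34149385] [np.float64(0.01519023999442838), np.float64(0.015190239994428315)]
post (317, 266.7) [0.50703214 0.08416452 0.30260589] [np.float64(0.026208571379148678), np.float64(0.0262085713791487)]
w1 (292.5, 252.5) [0.52340275 0.08142535 0.27169373] [np.float64(0.027455592000963796), np.float64(0.027455592000963824)]
w1 (313, 242.5) [0.54256331 0.05742865 0.29821857] [np.float64(0.01058762360032524), np.float64(0.010587623600325214)]
w1 (317, 266.7) [0.50414135 0.05966635 0.2517136 ] [np.float64(0.0003858756578696275), np.float64(0.0003858756578697174)]
w2 (292.5, 252.5) [0.53352409 0.09527144 0.21654233] [np.float64(0.01704363469295091), np.float64(0.017043634692950893)]
w2 (313, 242.5) [0.55390067 0.06909095 0.2487016 ] [np.float64(0.000
[... 199 characters left out ...]
.17443005  0.27      ] [436.84159019 291.25092073]
deck +x-y [ 0.66987859 -0.13664063  0.27      ] [414.83213336 185.17700358]
deck -x+y [0.42529785 0.02274658 0.27      ] [335.74328175 306.3096391 ]
deck +x+y [0.64062575 0.0572482  0.27      ] [319.03102046 198.21423546]
0.16 [ 0.44906828 -0.20437971  0.16      ] [438.44307284 297.84352242]
0.19 [ 0.47203393 -0.20328679  0.19      ] [441.05187416 286.2329204 ]
0.215 [ 0.49117198 -0.20237602  0.215     ] [443.32230709 276.08473368]
0.16 [ 0.68476303 -0.15954126  0.16      ] [415.31590249 192.98999673]
0.19 [ 0.70035056 -0.15985195  0.19      ] [417.90067025 182.466616  ]
0.215 [ 0.71334017 -0.16011085  0.215     ] [420.15109367 173.28325263]
```

View pics/tsh.png

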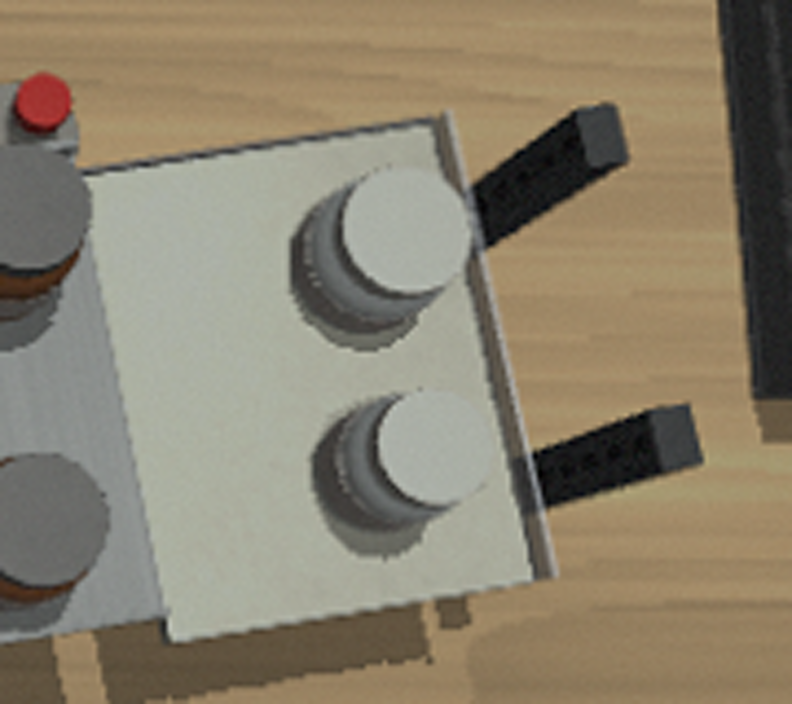

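```bash
cat >> h.py <<'E'
def edge(s,a,b,ch=None,w=4,n=60,lo=.08,hi=.92):
    """sub-pixel strongest edge points along the segment a-b"""
    im=s["img"].astype(float);g=im.mean(2) if ch is None else im[:,:,ch]
    g=cv2.GaussianBlur(g,(0,0),.7);a=np.array(a,float);b=np.array(b,float);d=(b-a)/np.linalg.norm(b-a);nn=np.array([-d[1],d[0]])
    o=np.arange(-w,w+.01,.1);P=[]
    for t in np.linspace(lo,hi,n):
        q=(a+t*(b-a))+o[:,None]*nn
        v=cv2.remap(g,q[:,0].astype(np.float32)[None],q[:,1].astype(np.float32)[None],cv2.INTER_LINEAR)[0]
        gr=np.abs(np.gradient(v));i=gr.argmax()
        if 2<i<len(o)-3: P.append(q[i])
    P=np.array(P)
    # robust line
    for _ in range(4):
        vx,vy,x0,y0=cv2.fitLine(P.astype(np.float32),cv2.DIST_HUBER,0,.01,.01).ravel()
        r=(P-[x0,y0])@np.array([-vy,vx]);P=P[np.abs(r)<max(.4,2.5*np.median(np.abs(r)))]
    return P,np.std(r)
def height(T,PT,S,PS):
    from scipy.optimize import brentq
    def off(z):
        A=np.array([onz(T,p,z) for p in PT])[:,:2];B=np.array([onz(S,p,z) for p in PS])[:,:2]
        c=A.mean(0);_,_,V=np.linalg.svd(A-c);n=V[1]*np.sign(V[1][0]);m=V[0]
        tb=(B-c)@m; k=np.polyfit(tb,(B-c)@n,1);ta=0 if tb.min()<0<tb.max() else tb.mean()
        return np.polyval(k,ta)
    return brentq(off,.1,.35)
E
python3 -c "
from h import *
T,S=L('top0'),L('scene0')
t=lambda x,y:(x/4.4+400,y/4.4+150); c=lambda x,y:(x/3.5+120,y/3.5+180)
TM=(t(172,640),t(532,581));TP=(t(88,176),t(435,122))
SM=(c(350,230),c(118,325));SP=(c(485,472),c(215,600))
DM=((333,305.5),(433,291.5));DP=((321,198),(385,189));DSM=(c(363,137),c(612,37));DSP=(c(492,365),c(757,245))
for n,a,b in(('shelf-x',TM,SM),('shelf+x',TP,SP),('deck-x',DM,DSM),('deck+x',DP,DSP)):
  for ch in(None,0,2):
    A,ra=edge(T,*a,ch=ch);B,rb=edge(S,*b,ch=ch);print(n,ch,len(A),len(B),ra,rb,round(height(T,A,S,B),4),A[[0,-1]].round(1).tolist(),B[[0,-1]].round(1).tolist())
"
```

```text
shelf-x None 49 33 0.23517202757217046 0.1969247653914467 0.1725 [[445.7, 294.6], [514.2, 282.2]] [[214.2, 246.7], [159.0, 270.6]]
shelf-x 0 53 25 0.28149554317402553 0.2588821314983621 0.1712 [[445.7, 294.6], [514.2, 282.2]] [[214.4, 247.1], [159.2, 271.1]]
shelf-x 2 52 33 0.2510423303763667 0.18227987143680796 0.1723 [[445.7, 294.6], [510.8, 283.3]] [[214.1, 246.3], [159.0, 270.6]]
shelf+x None 52 56 0.201785227520427 0.26704355762022003 0.1691 [[426.2, 188.3], [492.5, 178.6]] [[252.4, 317.9], [187.9, 349.1]]
shelf+x 0 42 56 0.17766737630969653 0.2599404945065503 0.1693 [[426.2, 188.3], [477.9, 180.5]] [[252.4, 317.9], [187.9, 349.1]]
shelf+x 2 48 56 0.19654136597573896 0.26615781164213903 0.1694 [[426.2, 188.3], [492.5, 178.6]] [[252.4, 317.9], [187.9, 349.1]]
deck-x None 46 35 0.17937324984496344 0.2109746496419866 0.2782 [[341.1, 305.2], [424.9, 291.8]] [[229.0, 215.7], [288.5, 191.1]]
deck-x 0 41 45 0.24687098740546204 0.20581205195639962 0.279 [[341.0, 304.7], [424.9, 291.8]] [[229.0, 215.7], [288.4, 191.0]]
deck-x 2 55 47 0.1678168021126782 1.62469163322952 0.2745 [[341.1, 305.2], [424.9, 291.8]] [[229.9, 218.2], [288.6, 191.6]]
deck+x None 60 53 1.1021061855534637 0.14127147956488323 0.2742 [[326.0, 196.5], [379.8, 188.8]] [[266.3, 280.8], [329.5, 251.1]]
deck+x 0 31 53 0.1409335667283645 0.14350698033618783 0.2766 [[327.0, 196.9], [377.9, 188.9]] [[266.3, 280.8], [329.5, 251.1]]
deck+x 2 60 53 1.1085436885324484 0.14753535388135675 0.2739 [[326.4, 199.3], [379.8, 188.8]] [[266.3, 280.8], [329.5, 251.1]]
```

```bash
cat >> h.py <<'E'
from scipy.spatial.transform import Rotation as Rot
def quat(psi): # tool down, jaws along (cos psi, sin psi), camera on +y side
    return Rot.from_matrix(np.array([[-np.sin(psi),np.cos(psi),0],[np.cos(psi),np.sin(psi),0],[0,0,-1]]).T if False else np.column_stack([[-np.sin(psi),np.cos(psi),0],[np.cos(psi),np.sin(psi),0],[0,0,-1]])).as_quat()
E
python3 - <<'E'
from h import *
from workcell import arm,kinematics,snapshot
T=L('top0')
a=onz(T,(445.7,294.6),.168);b=onz(T,(514.2,282.2),.168);d=a-b;print('psi',np.degrees(np.arctan2(-d[0],d[1])))
a=onz(T,(426.2,188.3),.168);b=onz(T,(492.5,178.6),.168);d=a-b;print('psi',np.degrees(np.arctan2(-d[0],d[1])))
q=quat(np.radians(9.5))
arm.movel([.26,.55,.36],vel=.3)
print(arm.read_time(),kinematics.inverse_kinematics([.603,.140,.34],q))
arm.movep([.603,.140,.34],q)
print(arm.read_time(),arm.read_tool_pos(),arm.read_force())
s=snapshot('wrist');s['p']=arm.read_tool_pos();s['q']=arm.read_eef_rot();pickle.dump(s,open('wrist1.pkl','wb'));cv2.imwrite('pics/wrist1.png',s['img'][:,:,::-1])
E
```

```text
psi 10.275622014081705
psi 9.276670137738671
0.7333 [-0.32210021  0.43542088  0.0912179   1.31999953 -0.0390833   1.38790006
 -0.06643465]
2.6667 [0.60257111 0.14192698 0.33999458] [-0.85054175  0.43361319  0.61719159]
```

View pics/wrist1.png

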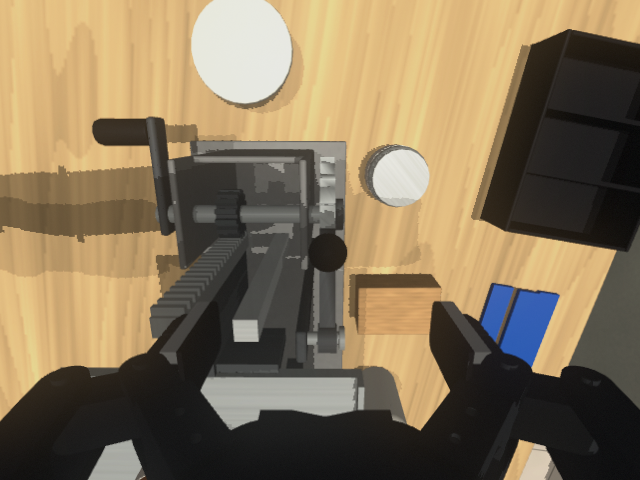

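```bash
python3 - <<'E'
from h import *
s=L('wrist1');g=s['img'].max(2);m=((g<45)*255).astype(np.uint8)[215:290,290:350]
m=cv2.morphologyEx(m,cv2.MORPH_OPEN,cv2.getStructuringElement(2,(17,17)))
cs,_=cv2.findContours(m,0,2);c=max(cs,key=cv2.contourArea);(u,v),r=cv2.minEnclosingCircle(c);u+=290;v+=215;print(u,v,r)
Rw=Rot.from_quat(s['q']).as_matrix();Tc=s['tool_from_camera']
K=np.array([[s["fx"],0,s["cx"]],[0,s["fy"],s["cy"]],[0,0,1]])
def w(uv,z):
    p=cv2.undistortPoints(np.array([[uv]],float),K,s["D"])[0,0]
    d=Rw@Tc[:3,:3]@np.array([p[0],p[1],1]);o=s['p']+Rw@Tc[:3,3];return o+d*(z-o[2])/d[2]
B=w((u,v),.257);P=w((328,338),.243);print(B,P,B-P,np.degrees(np.arctan2(-(B-P)[0],(B-P)[1])))
E
```

```text
326.4371566772461 252.1721305847168 19.68316078186035
[0.60447461 0.13993337 0.257     ] [0.61809644 0.06777079 0.243     ] [-0.01362184  0.07216258  0.014     ] 10.689707628698242
```

```bash
python3 - <<'E'
from h import *
from workcell import arm,snapshot
arm.movel([.604,.1395,.236],vel=.1,stop_force=8)
print(arm.read_time(),arm.read_tool_pos(),arm.read_force())
arm.move_gripper(0.02)
print(arm.read_time(),arm.read_finger_gap(),arm.read_tool_pos(),arm.read_force())
for n in('scene','wrist'):
    s=snapshot(n);cv2.imwrite(f'pics/{n}2.png',s['img'][:,:,::-1])
    if n=='scene':crop(s,300,150,110,130,4.5,'s2z.png')
E
```

```text
3.9083 [0.6043597  0.13956616 0.23667956] [ 0.46580449 -0.26910817 -0.68014471]
4.5167 0.02280456985463561 [0.60469156 0.13960504 0.23643651] [2.60342292 0.24958988 1.12029537]
```

View pics/wrist2.png

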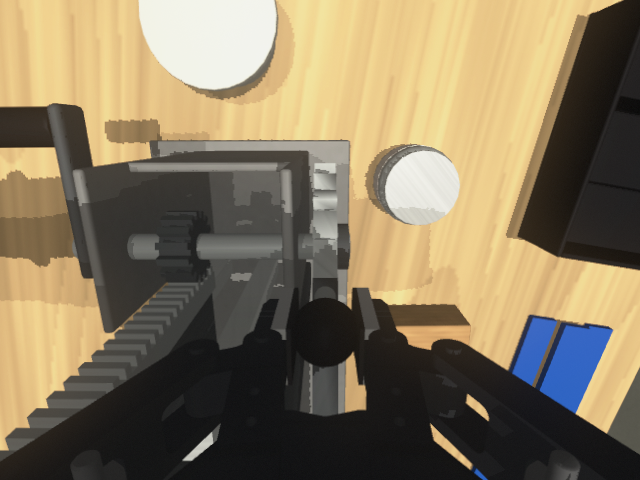

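View pics/s2z.png

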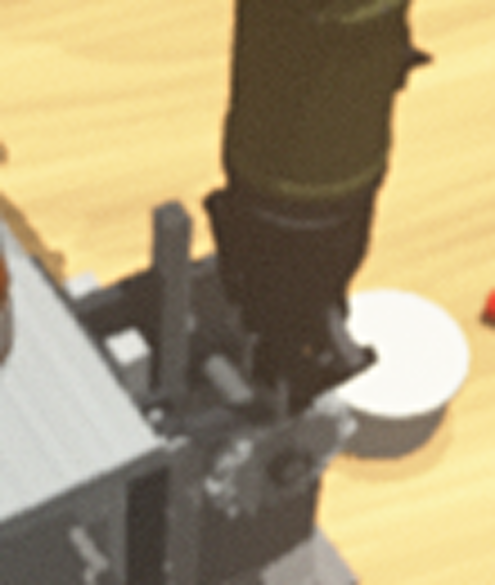

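```bash
cat >> h.py <<'E'
EY=np.array([-np.sin(np.radians(10)),np.cos(np.radians(10)),0])
def knobd(th):
    c,s=np.cos(th),np.sin(th);return EY*((73*c-14*s-73)/1e3)+np.array([0,0,(14*c+73*s-14)/1e3])
E
cat > sink.py <<'E'
import sys
from h import *
from workcell import arm,snapshot
def sink(hold,tag):
    p0=np.array(arm.read_tool_pos());log=[];ims=[]
    for th in(.15,.3): arm.movel(list(p0+knobd(th)),vel=.05)
    t0=arm.read_time();log.append((t0,arm.read_finger_gap(),arm.read_force().round(1).tolist(),(arm.read_tool_pos()-p0).round(4).tolist()))
    while arm.read_time()-t0<hold:
        t=arm.read_time();ims.append((t,snapshot('scene')));arm.pause(min(.2,max(.01,hold-(arm.read_time()-t0))))
    log.append((arm.read_time(),arm.read_finger_gap(),arm.read_force().round(1).tolist()))
    arm.move_gripper(.04)
    log.append(arm.read_time())
    arm.movel(list(p0),vel=.08)
    log.append(arm.read_time())
    t=arm.read_time();ims.append((t,snapshot('scene')));ims.append((arm.read_time(),snapshot('top')))
    w=snapshot('wrist');cv2.imwrite(f'pics/w_{tag}.png',w['img'][:,:,::-1])
    pickle.dump(ims,open(f'ims_{tag}.pkl','wb'))
    for l in log:print(l)
    crop(ims[-2][1],120,150,290,230,2.7,f's_{tag}.png')
if __name__=='__main__': sink(float(sys.argv[1]),sys.argv[2])
E
python3 sink.py 1.0 a
```

```text
(5.375, 0.023118608909962833, [3.8, 0.8, -4.9], [0.0012, -0.0074, 0.0208])
(6.375, 0.023106027077457545, [2.6, -0.7, -4.9])
6.6833
7.1083
```

View pics/s_a.png

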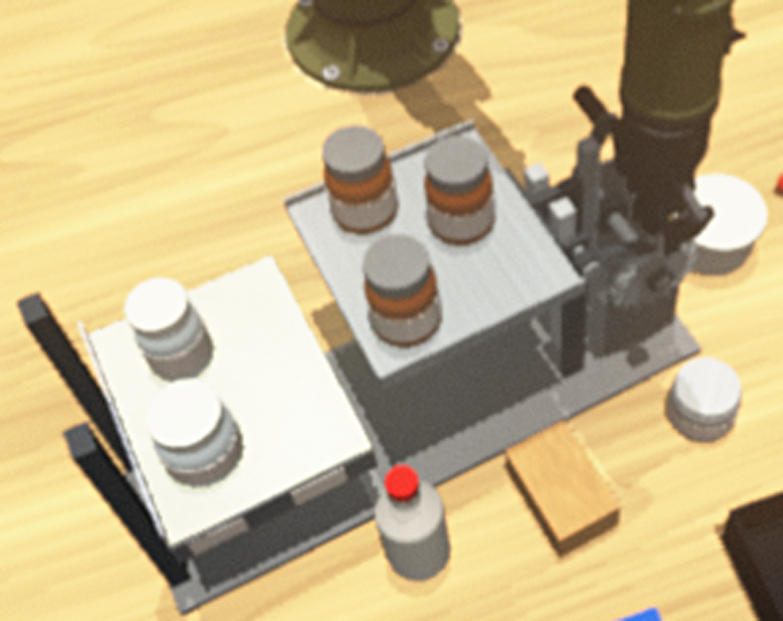

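View pics/w_a.png

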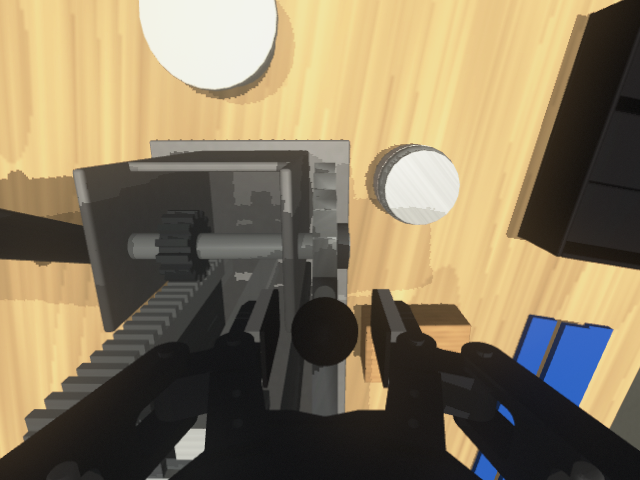

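```bash
cat > track.py <<'E'
from h import *
c=lambda x,y:(x/3.5+120,y/3.5+180)
S0=L('scene0')
def zplane(s,P,n,cc):
    z=[]
    for p in P:
        o,d=ray(s,p);t=(cc-n@o[:2])/(n@d[:2]);z.append((o+t*d)[2])
    return np.median(z)
A,_=edge(S0,c(492,365),c(757,245),lo=.05,hi=.95)
W=np.array([onz(S0,p,.27)[:2] for p in A]);m=W.mean(0);V=np.linalg.svd(W-m)[2];e=V[0]*np.sign(V[0][1]);n=np.array([e[1],-e[0]])
n=n*np.sign(n[0]);cc=n@m
ca,cb=[onz(S0,p,.27)[:2] for p in(c(492,365),c(757,245))]
def deckz(s,z):
    for _ in range(3):
        a,b=[proj(s,[*q,z]) for q in(ca,cb)]
        P,r=edge(s,a,b,lo=.1,hi=.85 if z>.2 else .8,w=5);z=zplane(s,P,n,cc)
    return z,len(P),r
if __name__=='__main__':
    import sys
    print('yaw',np.degrees(np.arctan2(n[1],n[0])))
    if len(sys.argv)>2:
      z=float(sys.argv[2])
      for t,s in pickle.load(open(f'ims_{sys.argv[1]}.pkl','rb'))[:-1]:
        z,k,r=deckz(s,z);print(round(t,3),round(.27-z,4),k,round(r,2),(.27-z)/.00785)
    # shelf: +x side plane 10 mm beyond the deck's
    P,_=edge(S0,c(485,472),c(215,600));print('shelf z if centred',zplane(S0,P,n,cc+.01))
E
python3 track.py a .26
```

```text
yaw 9.42611795661714
5.375 0.0067 59 0.17 0.8513682688759466
5.625 0.0101 54 0.17 1.2803880567273254
5.875 0.0134 57 0.17 1.703464393553072
6.125 0.0169 60 0.16 2.1520347622892464
7.108 0.0239 57 0.17 3.038871728367982
shelf z if centred 0.15570199797498024
```

```bash
python3 - <<'E'
from workcell import arm
arm.move_gripper(.02);print(arm.read_time(),arm.read_finger_gap(),arm.read_force())
E
python3 sink.py 3.7 b; python3 track.py b .245
```

```text
7.5583 0.023175529947564184 [-1.65944655 -1.3639065   4.14671225]
(8.3167, 0.02254481802910294, [-0.9, 0.4, -4.3], [0.0012, -0.0077, 0.0213])
(12.075, 0.022694867878458806, [-1.2, -3.1, -5.1])
12.3833
12.8083
yaw 9.42611795661714
8.317 0.0312 59 0.18 3.97185144560476
8.567 0.0352 58 0.16 4.482367468892928
8.817 0.0389 57 0.17 4.953148616313095
9.067 0.0428 56 0.15 5.458496565272211
9.317 0.0468 59 0.18 5.9677034788310115
9.567 0.051 58 0.16 6.501084384118733
9.817 0.0552 57 0.18 7.034609756672785
10.067 0.0595 60 0.17 7.57941734653735
10.317 0.0634 59 0.16 8.072728750411002
10.567 0.0677 57 0.18 8.618524052945366
10.817 0.0721 57 0.17 9.187680644201622
11.067 0.0759 56 0.16 9.669535774859106
11.317 0.08 56 0.15 10.189957826911934
11.567 0.0841 59 0.16 10.71349717686066
11.817 0.0882 57 0.17 11.229478321359311
12.017 0.0913 60 0.18 11.630412211937575
12.808 0.0956 59 0.16 12.173459470593867
shelf z if centred 0.15570199797498024
```

View pics/s_b.png

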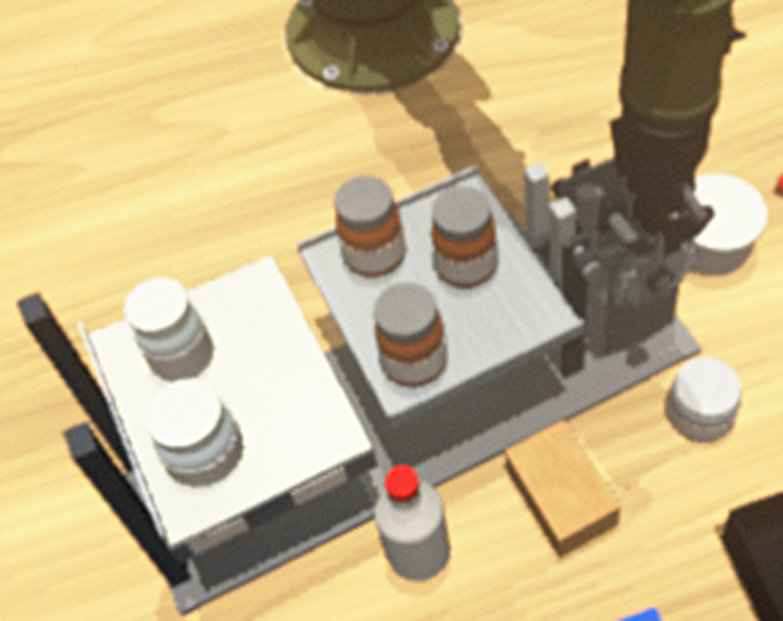

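```bash
python3 - <<'E'
from h import *
ims=pickle.load(open('ims_b.pkl','rb'));S=ims[-2][1];T=ims[-1][1]
pickle.dump(T,open('top2.pkl','wb'));pickle.dump(S,open('scene2.pkl','wb'))
crop(T,310,165,240,150,3.3,'t_b.png');crop(S,150,200,200,170,4,'s_b2.png')
E
```

```text
(no output)
```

View pics/t_b.png

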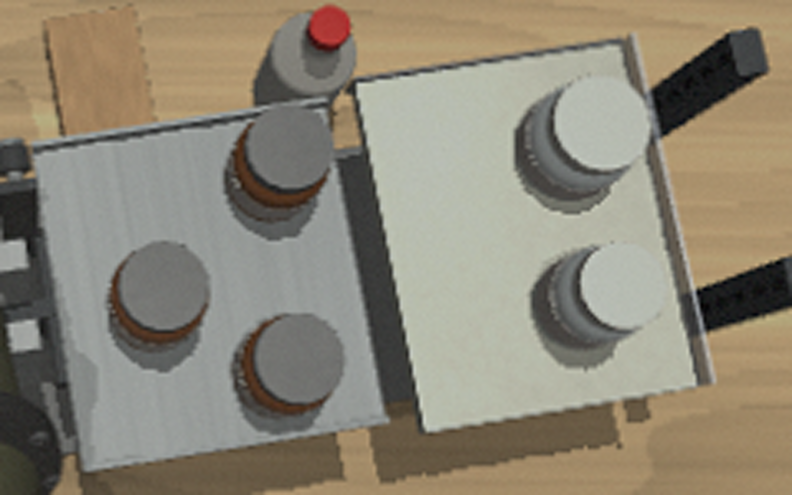

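View pics/s_b2.png

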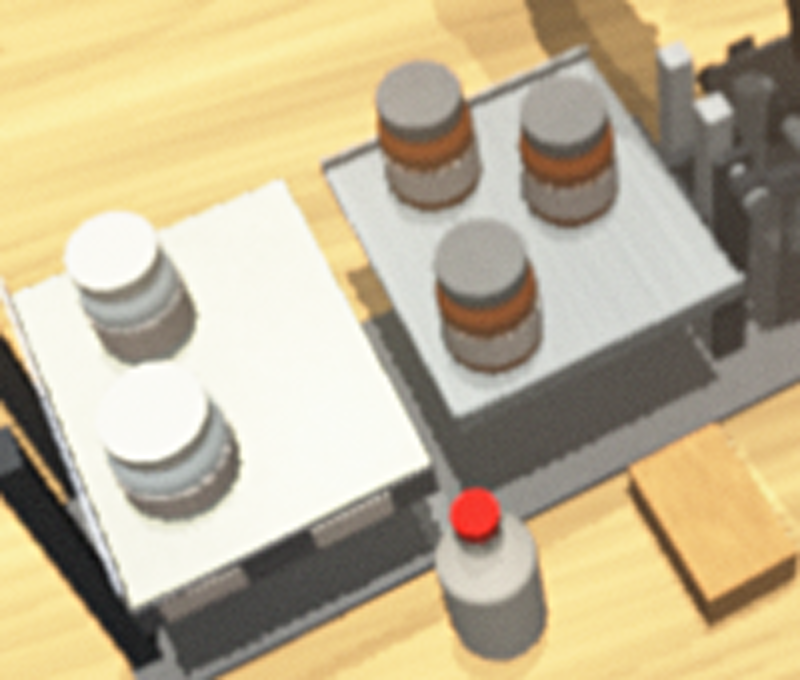

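```bash
cat > corners.py <<'E'
from h import *
def inter(P,Q):
    def ln(A):
        vx,vy,x,y=cv2.fitLine(A.astype(np.float32),cv2.DIST_HUBER,0,.01,.01).ravel().astype(float);return np.cross([x,y,1],[x+vx,y+vy,1])
    h=np.cross(ln(P),ln(Q));return h[:2]/h[2]
def run(T,S,Tq,Sq,w=3):
    # quads: (deckside -x, deckside +x, other +x, other -x)
    out={}
    def cs(s,q):
        E=[edge(s,q[0],q[1],w=w),edge(s,q[1],q[2],w=w),edge(s,q[3],q[0],w=w)]
        print([ (len(e[0]),round(e[1],2)) for e in E])
        return inter(E[2][0],E[0][0]),inter(E[0][0],E[1][0])
    a=cs(T,Tq);b=cs(S,Sq)
    for n,x,y in zip('-+',a,b):
        p,e=tri([ray(T,x),ray(S,y)]);print(n,x.round(1),y.round(1),p.round(4),round(e[0]*1e3,1))
if __name__=='__main__':
    T,S=L('top2'),L('scene2')
    for s in(T,S): print('cam',-cam(s)[1].T@cam(s)[2])
    t=lambda x,y:(x/3.3+310,y/3.3+165);c=lambda x,y:(x/4+150,y/4+200)
    print('shelf');run(T,S,[t(424,431),t(356,84),t(622,43),t(695,385)],[c(283,182),c(428,465),c(135,605),c(15,292)])
    print('deck, as seen');run(T,S,[t(388,422),t(328,102),t(35,148),t(82,468)],[c(323,162),c(460,417),c(742,280),c(585,50)])
E
python3 corners.py
```

```text
cam [0.39273018 0.04942396 1.18719167]
cam [ 1.18270786 -0.16946609  1.11835225]
shelf
[(52, np.float64(0.21)), (55, np.float64(0.25)), (50, np.float64(0.25))]
[(50, np.float64(0.14)), (60, np.float64(0.33)), (34, np.float64(0.18))]
- [438.4 295.8] [220.2 243.8] [ 0.4526 -0.2018  0.1723] 0.4
+ [417.  189.8] [257.5 315. ] [ 0.6894 -0.1619  0.1697] 0.3
deck, as seen
[(52, np.float64(0.28)), (47, np.float64(0.68)), (52, np.float64(0.19))]
[(50, np.float64(0.18)), (58, np.float64(0.17)), (59, np.float64(1.24))]
- [426.5 292.9] [229.7 240.1] [ 0.4579 -0.1743  0.183 ] 1.0
+ [407.8 193.2] [263.3 304.5] [ 0.6762 -0.1397  0.186 ] 2.3
```

```bash
python3 - <<'E'
from h import *
T,S=L('top2'),L('scene2')
for a,b in(((525,188),(149.4,312)),((541,252),(131.4,262.9))): print(tri([ray(T,a),ray(S,b)]))
from workcell import kinematics as k
q=quat(np.radians(9.7))
for y,x in((-.13,.57),(-.28,.545)): print(k.inverse_kinematics([x,y,.32],q))
E
```

```text
(array([ 0.66378294, -0.37085821,  0.27815671]), [np.float64(0.010010799860903334), np.float64(0.01001079986090332)])
(array([ 0.53068338, -0.3909521 ,  0.28863863]), [np.float64(0.011286628278865932), np.float64(0.011286628278865755)])
[ 0.09775904  0.38536581  0.13066347  1.45687196 -0.05081338  1.30265787
  0.40170701]
[ 0.33323677  0.43491133  0.16640584  1.38009741 -0.07188054  1.33246892
  0.67069207]
```

```bash
python3 - <<'E'
from h import *
from workcell import arm,snapshot
print(arm.read_time(),arm.read_tool_pos())
arm.movel([.604,.1395,.335],vel=.2)
for n,p in(('B',[.57,-.12,.335]),('A',[.55,-.26,.335])):
    arm.movel(p,vel=.3);arm.pause(.15)
    p=arm.read_tool_pos();q=arm.read_eef_rot();s=snapshot('wrist');s['p']=p;s['q']=q
    pickle.dump(s,open(f'w{n}.pkl','wb'));cv2.imwrite(f'pics/w{n}.png',s['img'][:,:,::-1]);print(arm.read_time(),p,arm.read_joint_velocities().round(3))
E
```

```text
12.9583 [0.60507125 0.13934493 0.23747429]
14.825 [ 0.57041895 -0.11777039  0.33475147] [ 0.005 -0.     0.007 -0.002  0.002 -0.     0.002]
15.65 [ 0.55067734 -0.25820783  0.33501636] [-0.001  0.     0.006  0.001  0.003 -0.001  0.   ]
```

View pics/wB.png

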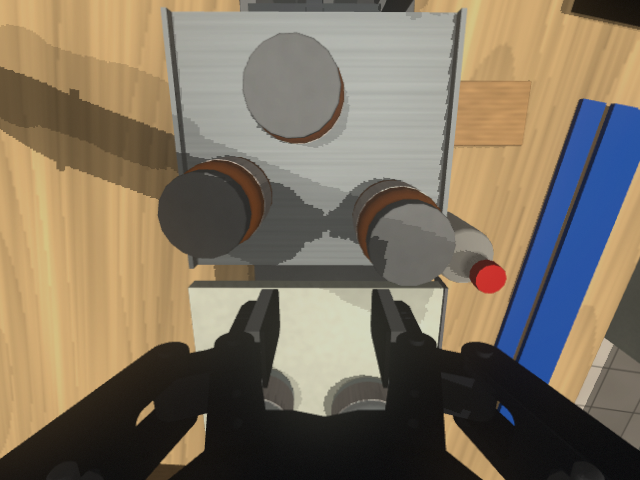

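View pics/wA.png

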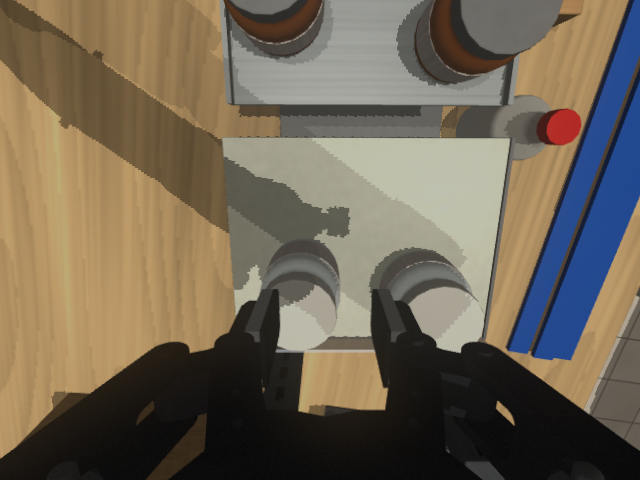

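```bash
python3 - <<'E'
from h import *
for n,cols,rs in(('B',(215,290,350),range(258,294)),('A',(300,350,420),range(98,146))):
    s=L('w'+n)
    for c in cols: print(n,c,rs[0],s['img'][rs[0]:rs[-1]+1,c-3:c+4].mean((1,2)).round().astype(int).tolist())
E
```

```text
B 215 258 [93, 102, 102, 101, 99, 98, 100, 112, 105, 105, 109, 120, 113, 114, 113, 114, 114, 114, 115, 122, 122, 120, 105, 76, 76, 76, 77, 78, 79, 113, 189, 199, 198, 198, 198, 197]
B 290 258 [89, 112, 143, 141, 140, 138, 132, 80, 65, 65, 65, 65, 65, 65, 65, 66, 66, 66, 65, 65, 66, 66, 67, 76, 77, 77, 77, 78, 78, 99, 183, 198, 199, 199, 198, 199]
B 350 258 [136, 141, 141, 141, 140, 139, 133, 81, 66, 66, 66, 67, 67, 67, 67, 67, 67, 67, 67, 67, 68, 68, 69, 76, 77, 77, 77, 77, 77, 91, 157, 178, 176, 176, 176, 177]
A 300 98 [168, 166, 165, 162, 160, 159, 113, 65, 59, 60, 59, 59, 59, 59, 59, 59, 59, 73, 89, 94, 95, 96, 96, 96, 96, 96, 96, 96, 97, 97, 97, 97, 97, 98, 98, 97, 97, 97, 96, 102, 155, 156, 156, 156, 157, 156, 156, 156]
A 350 98 [167, 166, 164, 163, 162, 162, 114, 66, 60, 60, 60, 60, 60, 60, 60, 60, 60, 70, 94, 96, 97, 97, 97, 97, 97, 97, 97, 97, 105, 110, 111, 111, 111, 110, 110, 110, 111, 110, 100, 95, 178, 182, 182, 182, 182, 182, 182, 182]
A 420 98 [157, 157, 157, 156, 156, 154, 135, 81, 72, 75, 75, 79, 81, 80, 80, 76, 75, 75, 94, 96, 96, 95, 96, 95, 96, 96, 97, 97, 101, 109, 111, 111, 110, 110, 111, 111, 111, 112, 108, 74, 168, 181, 182, 182, 182, 182, 183, 183]
```

```bash
cat > wh.py <<'E'
from h import *
from scipy.optimize import brentq
def wray(s):
    K=np.array([[s["fx"],0,s["cx"]],[0,s["fy"],s["cy"]],[0,0,1]]);Rw=Rot.from_quat(s['q']).as_matrix();Tc=s['tool_from_camera'];o=s['p']+Rw@Tc[:3,3]
    def f(P,z):
        p=cv2.undistortPoints(np.array(P,float).reshape(-1,1,2),K,s["D"])[:,0];d=np.c_[p,np.ones(len(p))]@(Rw@Tc[:3,:3]).T
        return o+d*((z-o[2])/d[:,2])[:,None]
    return f,o
B,A=L('wB'),L('wA')
for n,eb,ea in(('deck',((280,265),(350,265)),((235,104),(500,104))),('shelf',((285,288),(365,288)),((230,138),(505,138)))):
    PB,rb=edge(B,*eb,w=3,lo=0,hi=1);PA,ra=edge(A,*ea,w=3,lo=.03,hi=.97)
    fb,ob=wray(B);fa,oa=wray(A)
    def off(z):
        b=fb(PB,z);a=fa(PA,z);k=np.polyfit(a[:,0],a[:,1],1);return (b[:,1]-np.polyval(k,b[:,0])).mean()
    z=brentq(off,.05,.3);print(n,len(PB),len(PA),round(rb,2),round(ra,2),PB.mean(0),PA.mean(0),'z',z,'y',fa(PA,z).mean(0),'dOff/dz',(off(z+.005)-off(z-.005))/.01)
E
python3 wh.py
```

```text
deck 47 36 0.05 0.05 [311.90768121 264.24042553] [380.86977401 104.23888889] z 0.17459464480702014 y [ 0.57922357 -0.15618325  0.17459464] dOff/dz 0.45255155320757506
shelf 38 42 0.05 0.14 [326.49866191 287.24210526] [362.17978208 137.30238095] z 0.1682127716411306 y [ 0.57019544 -0.18343381  0.16821277] dOff/dz 0.4432861228631709
```

```bash
python3 - <<'E'
from h import *
from workcell import arm,snapshot
arm.movel([.604,.1395,.335],vel=.3)
arm.movel([.604,.1395,.236],vel=.12,stop_force=8)
arm.move_gripper(.02);print(arm.read_time(),arm.read_finger_gap(),arm.read_tool_pos(),arm.read_force())
p0=np.array(arm.read_tool_pos())
t0=arm.read_time();arm.movel(list(p0+knobd(.2)),vel=.07);t1=arm.read_time();g=arm.read_finger_gap();arm.move_gripper(.045);t2=arm.read_time()
print(t0,t1,t2,g,arm.read_tool_pos()-p0)
ims=[(t2,snapshot('scene'))];arm.pause(.4);ims.append((arm.read_time(),snapshot('scene')));ims.append((arm.read_time(),snapshot('top')))
w=snapshot('wrist');cv2.imwrite('pics/w_c.png',w['img'][:,:,::-1]);pickle.dump(ims,open('ims_c.pkl','wb'))
E
python3 track.py c .17
```

```text
18.4167 0.02279776485158379 [0.60474809 0.13955754 0.23714341] [ 0.07050485 -1.00621111  3.73215361]
18.4167 18.7917 19.1333 0.0227892082165738 [ 0.0006893  -0.00443935  0.0143427 ]
yaw 9.42611795661714
19.133 0.1032 55 0.17 13.14574114399816
19.583 0.1036 58 0.16 13.203623651376816
shelf z if centred 0.15570199797498024
```

View pics/w_c.png

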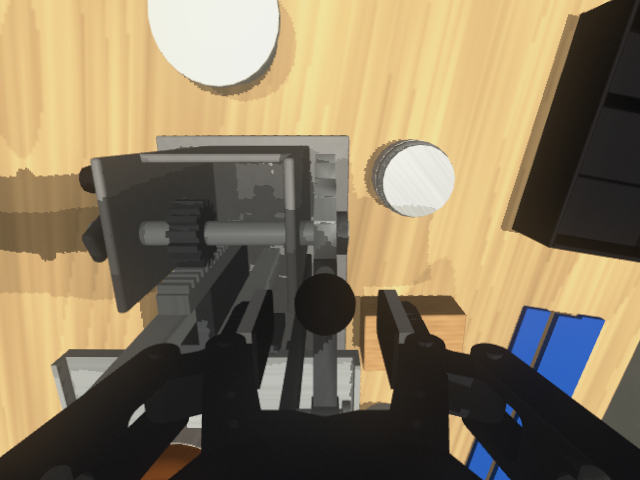

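```bash
python3 - <<'E'
from h import *
from workcell import arm,snapshot
arm.move_gripper(.06)
arm.movel([.604,.137,.335],vel=.2)
for n,p in(('B',[.57,-.12,.335]),('A',[.55,-.26,.335])):
    arm.movel(p,vel=.3);arm.pause(.15)
    p=arm.read_tool_pos();q=arm.read_eef_rot();s=snapshot('wrist');s['p']=p;s['q']=q
    pickle.dump(s,open(f'w{n}.pkl','wb'));cv2.imwrite(f'pics/w{n}2.png',s['img'][:,:,::-1])
arm.movel([.57,-.0,.40],vel=.3)
s=snapshot('scene');crop(s,120,150,290,230,2.7,'s_end.png');pickle.dump([(arm.read_time(),s),0],open('ims_d.pkl','wb'));print(arm.read_time())
E
python3 wh.py; python3 track.py d .168
```

```text
23.7333
deck 24 44 0.14 0.23 [315.79096045 262.38333333] [351.85928351 104.67954545] z 0.16987008328830508 y [ 0.55685265 -0.15993325  0.16987008] dOff/dz 0.4458895827826617
shelf 40 43 0.05 0.05 [322.25423729 287.2425    ] [353.38795822 137.23255814] z 0.16847602356942903 y [ 0.56294211 -0.18458371  0.16847602] dOff/dz 0.44359291270397344
yaw 9.42611795661714
23.733 0.1032 54 0.15 13.14367505470676
shelf z if centred 0.15570199797498024
```

View pics/s_end.png

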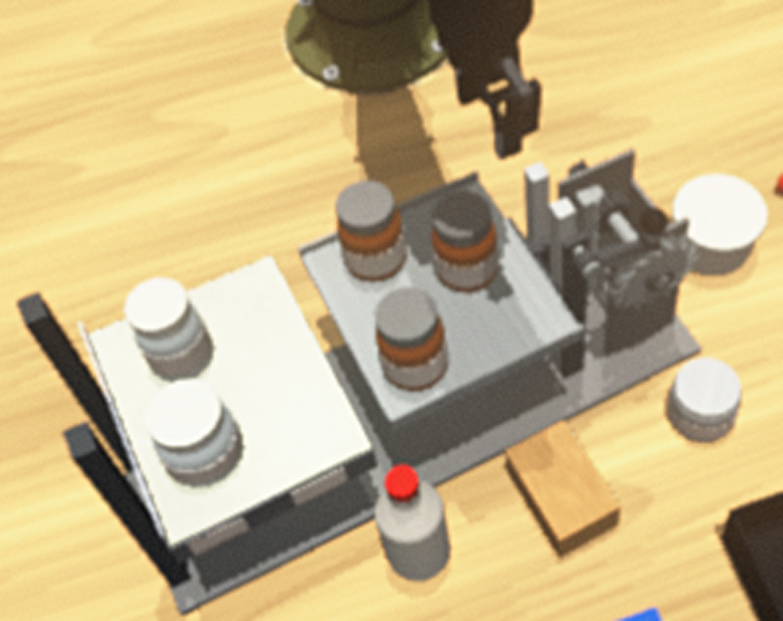

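View pics/wB2.png

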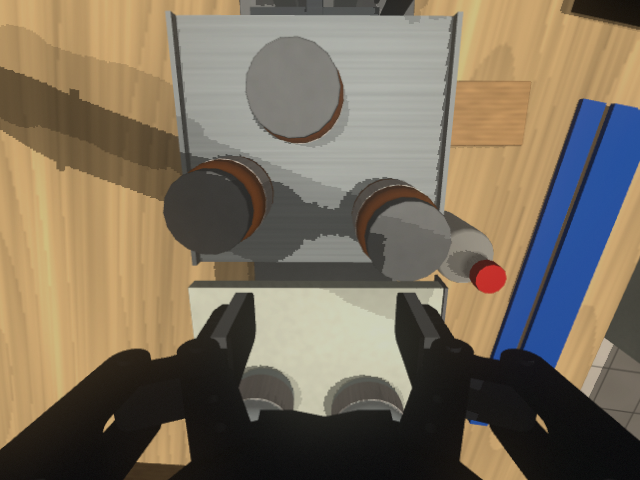

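```bash
python3 -c "
from workcell import arm
print(arm.read_joint_velocities().round(3));arm.finish_job();print(arm.read_time())"
```

```text
[ 0.01   0.003 -0.     0.001 -0.002  0.001 -0.002]
the job is handed in; nothing more can be done
the job is handed in; nothing more can be done
```

I lowered the deck level with the shelf and left the pawl holding it, and I have handed the job in. The robot clock read 23.7 s at my last check.

- **Lowering:** I pinched the knob and lifted it three times. The deck sank by itself at about 14 to 16 mm/s, and each time I let the pawl drop freely. It caught at steps 3, 12 and 13. I had aimed for step 11 on the second drop, but the sink ran faster than I estimated. Step 12 was still above the shelf, so this caused no harm.
- **Level:** At step 13 the deck should stand at 168.0 mm by the step size. The last wrist-camera check read the deck at 169.9 mm and the shelf at 168.5 mm, so they are level to about 1 to 2 mm.
- **Holding:** The scene-camera tracking read step 13.1 to 13.2 right after the drop and again 4 s later, so the pawl was holding the deck.
- **Scene:** The last picture shows all three jars standing on the deck and the gripper open and clear. The bystanders in view were where they had been; I did not re-check the screwdriver.

**Where checks disagreed:**
- The scene and top cameras put the shelf at 169 to 172 mm.
- A rough estimate that assumed the shelf was centred on the deck gave 156 mm. I rejected it because it is below the stated range.
- The wrist view decided it. It read the deck within about 1 mm of its known height at step 12.
- In that last check the deck-edge fit was noisier than before.

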